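# Press a flange onto a polishing wheel with the lever press

### The job

Lay the larger of the two hubbed steel flanges, hub up and centred, on the white polishing wheel that waits on the lever press's sliding carriage, let go of it, and then push the carriage in under the ram as far as it goes, with wheel and flange staying in place. Pull the sprung lever fully down so that the ram bears on the hub, hold it there a moment, then ease the lever slowly back up to its rest, never letting it fly up. Leave the small flange and the plain spacer ring where they are.

Things in the scene. Friction and masses are not known exactly. Their poses are not given: they have to be found in the camera images.
- press: Grey bench lever press, fixed, 312 mm high. Origin on the table under the ram's axis; its x axis points from the carriage's open end (robot side) to the column, y to its left, z up. Base plate x -240 to +160 mm, 115 mm wide. Head over the ram axis 60 x 70 mm, z 165 to 300 mm, column behind it; the space above the carriage when out is open.
- wheel: Hard white polishing wheel with a brown core, loose, 90 mm across, 20 mm thick, lying flat on the carriage plate between four small locating lugs (7 mm high, about 2.5 mm play). Origin at the centre of its underside; its top is 20 mm above. Its underside is 32 mm above the table. 120 g.
- flange: The larger bare steel flange, the one to use: a disc 64 mm across and 6 mm thick with a round hub 26 mm across and 20 mm tall on top (26 mm high in all), loose, lying on the table hub up at the robot's left. Origin at the centre of its underside, z up through the hub. About 230 g. Best taken by the hub from above.
- flange_small: The smaller steel flange, a look-alike to leave alone: disc 40 mm across, 6 mm thick, with the same 26 mm x 20 mm hub. Origin at the centre of its underside.
- spacer: Plain flat steel ring to leave alone, 66 mm outside, 40 mm inside, 9 mm thick. Origin at the centre of its underside.
- carriage (a joint): Aluminium carriage (112 x 112 mm plate) that slides on the press's rails: 0 = out towards the robot (start), 0.12 m = fully in under the ram, against its stop. It slides along the press's +x axis, resists with about 3 N and stays where it is left.
- carriage_plate (a point): Centre of the carriage plate's top face, 32 mm above the table, on which the wheel lies. With the carriage out it is 120 mm in front of the ram's axis (press x = -120 mm); moves with the carriage.
- carriage_tab (a point): On the robot-side face of the carriage's upright push tab (60 mm wide across the press, 12 mm thick, top 70 mm above the table), 55 mm above the table, mid-width, 110 mm in front of the plate's centre, at the end of a tongue. Push it along the press's +x.
- nose: Sprung steel nose at the ram's lower end, 32 mm across, origin at the centre of its underside: 102 mm above the table at rest; with the lever fully down it comes down about 30 mm, and then its spring presses on the 78 mm high stack's hub, giving by 6 mm at about 12 N.
- lever (a joint): Press lever on the press's right side (-y): 0 = at rest, raised (30 degrees above level); 0.95 rad = fully down on its stop (24 degrees below level). A spring returns it: about 6 N at the grip at the start and 12 N at the bottom; let go, it flies up.
- lever_grip (a point): Middle of the lever's black grip, a level round bar 22 mm thick, 85 mm long, parallel to the press's y axis, right of the lever's rod. It moves on an arc of 200 mm radius about lever_pivot in the press's x-z plane: 320 mm above the table at rest, 137 mm when fully down. It can be pushed down from above with shut fingers.
- lever_pivot (a point): Point on the lever's pivot axis (parallel to the press's y axis), beside the grip's middle, 220 mm above the table and 30 mm behind the ram's axis.
Not all that is in view belongs to the job. Leave any pink look-alike of the wheel alone. What is shaped like the flange but yellow is not meant.

How it is judged:
By the outcome, as a careful person would: the job done as asked, in the order asked, and still so for the second after the job is handed in, with the robot touching nothing.
It also fails if it takes over 67 s, if anything falls off the work surface, if the arm or the gripper's body presses on something with over 40 N, if the wrist force passes 120 N, or if a joint passes its speed limit or range.

### The arm

A 6-joint arm with a two-finger parallel gripper is mounted at the origin on the work surface. World frame = base frame: x ahead of the robot, y to its left, z up, the work surface at z = 0. Lengths are in m, angles in rad, forces in N, time in s.
With the tool pointing down it reaches from about 0.425 to 0.95 m from the base axis. Payload 3.5 kg.
Tool frame: the origin (TCP) lies on the centre line of the jaws, within the pads' length; the fingertips stand 8 mm ahead of it and the grasp point (between the pads) lies 11 mm behind it; z points along the fingers, y is the line along which they close (so a half turn about z gives the same grasp; the last joint's range is limited). The gripper opens to 85 mm and grips with 20 to 120 N. Pads are 22 mm wide; open, the fingers measure 114 mm over their backs; the gripper's body (76 mm by 85 mm) begins 54 mm behind the grasp point. The pads swing forward as they close: fully open they stand 13 mm farther back than shut.
Start: joints at [-1.484, 0.286, 1.577, -0, 1.279, -0.15], TCP at [0.158, -0.656, 0.239] pointing down, gripper open.
Joint ranges: [-2.77, 2.77], [-0.9, 2.22], [0.21, 2.48], [-1.53, 4.67], [0.24, 2.81], [-2.84, 2.84]. Speed limits (rad/s): [2.79, 2.79, 3.14, 3.14, 3.14, 3.14].

### API

Orientations are given as a unit quaternion [x, y, z, w].
In Python, from plant import ctrl gives the robot as it stands. The module is installed in compiled form; this text tells all that it offers.
- The arm moves only by the tool send_rows, never from a script. Its argument "steps" is a list of rows, each a list of 5 numbers: the shift along the tool's x, y, z in m, then the turn about the tool's z in degrees, then the opening, from -1 (shut) to 1 (fully open). A call has 1 to 12 rows; each row is the pose to reach, as a shift and turn from the pose commanded when the call began, along the tool's axes at that moment; what a row does not reach only later rows make up. A row lasts 1/10 s, in which the tool goes at most 50 mm and 8.59 degrees, less where a joint would pass 70% of its speed; a pose out of reach is approached as far as the arm can. A call with a gripper value outside its range is refused whole. The fingers move at their own pace and stop on an object; "squeeze" is the grip in N (left out, the last holds). Time passes only in rows, so rows that repeat a pose let the fingers close. It gives the time, the measured TCP pose, the force, the opening and the grip force at its end, in the units of the state.
- ctrl.get_state(): the state, without advancing time (a new reading comes with each control period).
- ctrl.read_camera(name): name is "scene" or "side" or "wrist"; returns the picture (480x640x3 uint8, red, green, blue); there is no depth.
- ctrl.calibration(name): a dict with "intrinsics" (3x3 intrinsics, pixels), "k1" (the pictures are not rectified: a ray, as slopes to the right and down, at radius r is drawn at 1 + k1 r^2 times it, then the intrinsics apply), "extrinsics" (4x4, takes a point from world to camera coordinates); the wrist camera has in their place "tool_from_camera" (4x4, takes a point from camera to tool coordinates, whose origin is the TCP and whose axes are the flange's). Camera axes: x right, y up, looking along -z (the intrinsics and any distortion apply to the point x, -y, -z); pixel columns grow to the right and rows downward; lengths in m; the calibration is good to about 2 mm. A picture is of the moment at which its call begins: read the wrist's pose just before it. calibration takes no time and is no camera call.
- ctrl.sign_off(): hands the job in; it is judged then, once.
The state is a dict: "time": time; "qpos": joint angles; "dq": joint speeds; "joint_efforts": joint torques, N m; "eef_pos": TCP position; "tcp_rot": TCP orientation; "contact_force": force on the tool from outside, world axes, zero at the start; "wrist_torque": the same for the moment, N m; "opening": opening from 0.0 (shut) to 1.0 (fully open); "finger_force": force on a finger pad.
Only numpy, scipy, OpenCV 4.12 (cv2) and the standard library are available. Lean on these libraries where they do the work, as an engineer would, in place of code of your own. Each camera call takes 0.05 s, during which the arm holds its last target. There are 200 camera calls.

## Working session

There is one attempt and no reset: what is moved stays moved. The work goes in short steps, Python scripts to look and compute and a tool call to move; the robot and the scene stay as the last step left them, time stands still between calls to the robot, and variables do not carry over. Pictures are saved under pics/ and viewed, at most 10 in all, crops included, and the job is handed in when it is done.

Besides the shell and the picture viewer there is one more tool, called after "Request:" as name(argument=value, ...) on one line, values as JSON. send_rows: Moves the arm, as the interface text tells. Its arguments: {"type":"object","properties":{"steps":{"type":"array","items":{"type":"array","items":{"type":"number"}}},"squeeze":{"type":"number"}},"required":["steps"]}

```bash
mkdir -p pics; cat > h.py <<'E'
import numpy as np, cv2
from plant import ctrl
from scipy.spatial.transform import Rotation as R
def snap(n,f):
    s=ctrl.get_state(); im=ctrl.read_camera(n); cv2.imwrite(f'pics/{f}.png',im[:,:,::-1]); return s,im
def ray(n,px,s=None):
    c=ctrl.calibration(n); K=np.array(c['intrinsics']); a=np.linalg.inv(K)@[px[0],px[1],1]
    d=a[:2]; u=d.copy()
    for _ in range(20): u=d/(1+c['k1']*(u@u))
    v=np.array([u[0],-u[1],-1.])
    if n=='wrist':
        T=np.array(c['tool_from_camera']); Q=R.from_quat(s['tcp_rot']).as_matrix()
        return Q@T[:3,3]+s['eef_pos'], Q@T[:3,:3]@v
    E=np.array(c['extrinsics']); return -E[:3,:3].T@E[:3,3], E[:3,:3].T@v
def onz(n,px,z,s=None):
    o,d=ray(n,px,s); return o+d*(z-o[2])/d[2]
def proj(n,p,s=None):
    c=ctrl.calibration(n); K=np.array(c['intrinsics'])
    if n=='wrist':
        T=np.array(c['tool_from_camera']); Q=R.from_quat(s['tcp_rot']).as_matrix()
        q=T[:3,:3].T@(Q.T@(np.array(p)-s['eef_pos'])-T[:3,3])
    else:
        E=np.array(c['extrinsics']); q=E[:3,:3]@p+E[:3,3]
    u=np.array([q[0],-q[1]])/-q[2]; u=u*(1+c['k1']*(u@u)); return (K@[u[0],u[1],1])[:2]
E
python3 - <<'E'
from h import *
for n in('scene','side'): snap(n,n+'0')
print(ctrl.get_state()); print(ctrl.calibration('wrist'))
E
```

```text
{'time': 0.1, 'qpos': array([-1.48399248e+00,  2.87123400e-01,  1.57804635e+00, -2.93783657e-05,
        1.27863660e+00, -1.50003934e-01]), 'dq': array([-0.00094823, -0.00232977, -0.00145277,  0.00010178,  0.000854  ,
       -0.00160359]), 'joint_efforts': array([ 4.03125750e-04, -4.07297266e+01, -2.93699098e+01, -1.24527605e-04,
        3.42433748e-03, -6.32421603e-06]), 'eef_pos': array([ 0.15832301, -0.65556   ,  0.23804608]), 'tcp_rot': array([ 9.92997335e-01,  1.18131568e-01,  2.09156276e-05, -1.10673991e-03]), 'contact_force': array([-0.04432778,  0.54995594, -0.24429501]), 'wrist_torque': array([ 0.00155017, -0.01687776, -0.01594067]), 'finger_force': 0.0, 'opening': 1.0050939018421805}
{'intrinsics': array([[336.47191655,   0.        , 315.41205437],
       [  0.        , 336.47191655, 241.67756568],
       [  0.        ,   0.        ,   1.        ]]), 'k1': 0.020028923585151456, 'tool_from_camera': array([[ 1.16376612e-03,  9.63490759e-01,  2.67739057e-01,
         6.80583334e-02],
       [ 9.99999309e-01, -1.07717041e-03, -4.70314582e-04,
        -9.36150800e-05],
       [-1.64743164e-04,  2.67739419e-01, -9.63491347e-01,
        -1.35032159e-01],
       [ 0.00000000e+00,  0.00000000e+00,  0.00000000e+00,
         1.00000000e+00]])}
```

View pics/scene0.png

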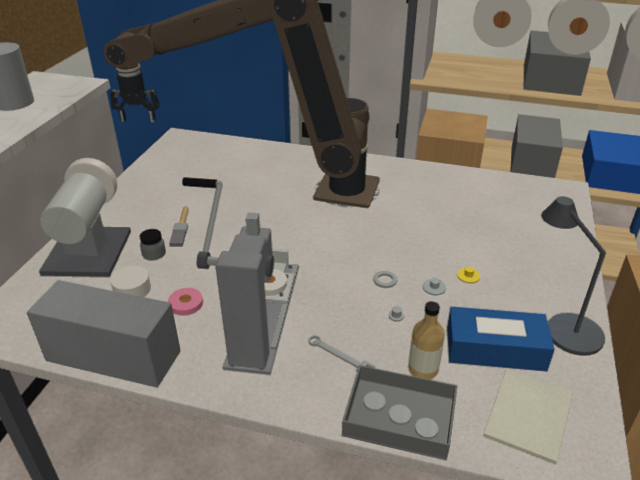

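View pics/side0.png

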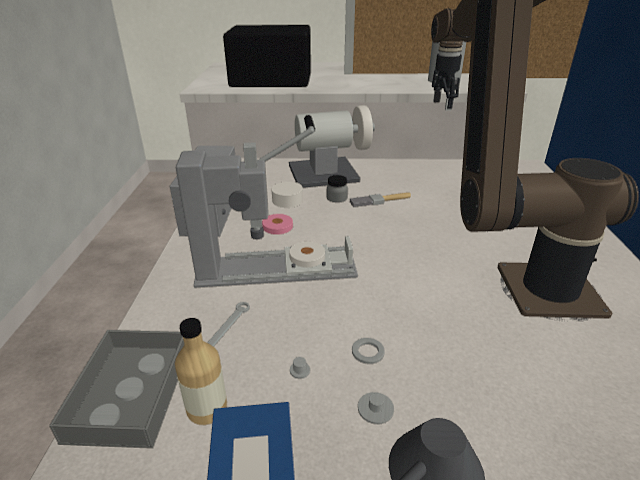

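The scene view shows the flange at (434,286), spacer (385,279), small flange (397,313), wheel core near (270,280) and grip near (200,183). The side view shows the flange at (376,405), core at (307,250) and grip at (310,123).

```bash
python3 - <<'E'
from h import *
a=cv2.imread('pics/scene0.png');b=cv2.imread('pics/side0.png')
def comp(im,box,f):
    x0,y0,x1,y1=box; c=im[y0:y1,x0:x1].astype(int); m=f(c).astype('uint8')
    n,l,st,ce=cv2.connectedComponentsWithStats(m)
    i=1+np.argmax(st[1:,4]); return ce[i]+[x0,y0],st[i],np.argwhere(l==i)[:,::-1]+[x0,y0]
brown=lambda c:(c[:,:,2]-c[:,:,0]>45)
dark=lambda c:(c.max(2)<45)
p1=comp(a,(255,265,292,300),brown);p2=comp(b,(290,235,325,265),brown)
print('core',p1[:2],p2[:2],onz('scene',p1[0],.052),onz('side',p2[0],.052))
g1=comp(a,(175,170,222,195),dark);g2=comp(b,(300,110,320,135),dark)
print('grip',g1[:2],g2[:2])
o1,d1=ray('scene',g1[0]);o2,d2=ray('side',g2[0])
t=np.linalg.lstsq(np.c_[d1,-d2],o2-o1,rcond=None)[0];print(o1+d1*t[0],o2+d2*t[1])
r=cv2.minAreaRect(g1[2].astype('float32'));print(r)
q=g1[2];e=[q[q[:,0]<q[:,0].min()+2].mean(0),q[q[:,0]>q[:,0].max()-2].mean(0)]
print([onz('scene',x,.32) for x in e])
for n,px in(('scene',(434,283)),('side',(376,399))):print('fl',onz(n,px,.026))
for n,px in(('scene',(434,287)),('side',(376,408))):print('fl disc',onz(n,px,.006))
for n,px in(('scene',(397,310)),('side',(299,361))):print('small',onz(n,px,.026))
for n,px in(('scene',(385,279)),('side',(368,350))):print('ring',onz(n,px,.009))
print('base edge side',onz('side',(196,285),0.0),onz('side',(357,277),0.0))
E
```

```text
core (array([271.58064516, 278.93548387]), array([14, 11,  6,  7, 31], dtype=int32)) (array([306.53846154, 250.04615385]), array([11, 12, 12,  7, 65], dtype=int32)) [ 0.57405672 -0.06603893  0.052     ] [ 0.57484878 -0.07315918  0.052     ]
grip (array([198.86382979, 182.2       ]), array([  8,   8,  33,   9, 235], dtype=int32)) (array([308.19230769, 121.24358974]), array([ 4,  5, 10, 14, 78], dtype=int32))
[ 0.57677082 -0.23846274  0.32218822] [ 0.57521204 -0.23961371  0.32548732]
((199.01776123046875, 182.25128173828125), (32.41740798950195, 7.195952415466309), 4.085616588592529)
[array([ 0.57918502, -0.27854788,  0.32      ]), array([ 0.56654053, -0.20217985,  0.32      ])]
fl [0.44505063 0.34783319 0.026     ]
fl [0.43169116 0.34952437 0.026     ]
fl disc [0.43762742 0.34911488 0.006     ]
fl disc [0.43065594 0.35249094 0.006     ]
small [0.57601258 0.27007648 0.026     ]
small [0.57087438 0.26797916 0.026     ]
ring [0.44335429 0.21521761 0.009     ]
ring [0.43692446 0.21813348 0.009     ]
base edge side [0.84035418 0.00983891 0.        ] [ 0.44880242 -0.0348208   0.        ]
```

```bash
cat >> h.py <<'E'
def shifts(W):
    s=ctrl.get_state(); Q=R.from_quat(s['tcp_rot']).as_matrix()
    print('tcp',s['eef_pos'].round(4),'yaw',np.degrees(np.arctan2(Q[1,0],Q[0,0])).round(2),'t',s['time'])
    for w in W: print(w,(Q.T@(np.array(w)-s['eef_pos'])).round(4))
E
python3 - <<'E'
from h import *
shifts([(.25,-.6,.38),(.42,-.38,.4),(.48,-.08,.4)])
E
```

```text
tcp [ 0.1583 -0.6556  0.238 ] yaw 13.57 t 0.1
(0.25, -0.6, 0.38) [ 0.1022 -0.0328 -0.1419]
(0.42, -0.38, 0.4) [ 0.3191 -0.2068 -0.1614]
(0.48, -0.08, 0.4) [ 0.4478 -0.4844 -0.1608]
```

Request:
send_rows(steps=[[0.026,-0.008,-0.036,0,1],[0.051,-0.016,-0.072,0,1],[0.077,-0.024,-0.108,2,1],[0.102,-0.033,-0.142,4,1],[0.138,-0.062,-0.146,6,1],[0.174,-0.091,-0.15,6,1],[0.21,-0.12,-0.153,6,1],[0.246,-0.149,-0.157,6,1],[0.282,-0.178,-0.16,6,1],[0.319,-0.207,-0.161,6,1],[0.338,-0.247,-0.161,6,1],[0.357,-0.287,-0.161,6,1]])

```text
time: 1.3
eef_pos: [0.4385, -0.2915, 0.3995]
tcp_rot: [0.998, 0.066, -0.0, -0.001]
contact_force: [1.1, 0.3, 1.7]
opening: 0.999
finger_force: 0.0
```

```bash
python3 - <<'E'
from h import *
shifts([(.48,-.08,.4)])
E
```

```text
tcp [ 0.4385 -0.2915  0.3995] yaw 7.59 t 1.3
(0.48, -0.08, 0.4) [ 0.069  -0.2041 -0.0003]
```

Request:
send_rows(steps=[[0.014,-0.041,0,0,1],[0.028,-0.082,0,0,1],[0.042,-0.123,0,0,1],[0.056,-0.164,0,0,1],[0.069,-0.204,0,0,1],[0.069,-0.204,0,0,1],[0.069,-0.204,0,0,1]])

```text
time: 2.0
eef_pos: [0.4795, -0.0814, 0.3999]
tcp_rot: [0.998, 0.067, -0.0, 0.0]
contact_force: [-0.3, 0.2, 0.4]
opening: 0.999
finger_force: 0.0
```

```bash
python3 - <<'E'
from h import *
s,im=snap('wrist','w1'); shifts([(.49,.15,.36),(.43,.35,.2)])
np.save('w1.npy',np.r_[s['eef_pos'],s['tcp_rot']])
E
```

```text
tcp [ 0.4795 -0.0823  0.3999] yaw 7.59 t 2.05
(0.49, 0.15, 0.36) [ 0.0412 -0.2288  0.0398]
(0.43, 0.35, 0.2) [ 0.0082 -0.4351  0.1998]
```

View pics/w1.png

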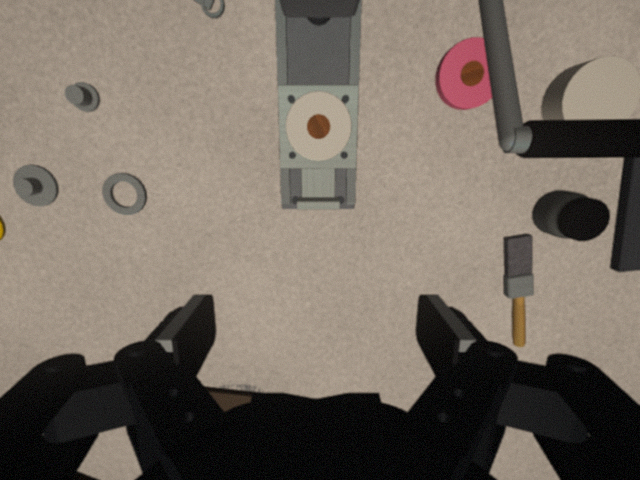

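The wrist view shows the wheel at (318,126) with its brown core, the carriage plate aligned with the picture, and the tab at (318,205). The flange is at (35,185), the small one at (85,97) and the ring at (124,193). The grip starts at (525,138).

```bash
python3 - <<'E'
from h import *
v=np.load('w1.npy'); s=dict(eef_pos=v[:3],tcp_rot=v[3:])
im=cv2.imread('pics/w1.png'); c=im.astype(int)
def big(m,box):
    x0,y0,x1,y1=box; n,l,st,ce=cv2.connectedComponentsWithStats(m[y0:y1,x0:x1].astype('uint8'))
    i=1+np.argmax(st[1:,4]); mm=(l==i).astype('uint8')
    k=max(cv2.findContours(mm,0,2)[0],key=cv2.contourArea); return k.reshape(-1,2)+[x0,y0]
k=big(c[:,:,2]-c[:,:,0]>35,(295,105,340,145)); P=np.array([onz('wrist',p,.052,s) for p in k]).astype('float32')
print('core',cv2.minEnclosingCircle(P[:,:2]))
k=big((c.min(2)>125),(275,80,360,170));P=np.array([onz('wrist',p,.052,s) for p in k]).astype('float32')
print('wheel',cv2.fitEllipse(P[:,:2]*1000), len(k))
# base plate edges: left/right border vs table below; points by row
g=cv2.GaussianBlur(im,(3,3),0).astype(int).sum(2)
for z,rows in((.032,range(92,165,6)),):
    for side in(0,1):
        L=[]
        for r in rows:
            seg=slice(265,292) if side==0 else slice(345,372)
            d=np.abs((c[r,1:]-c[r,:-1])).sum(1)[seg]; L.append(onz('wrist',(seg.start+np.argmax(d)+.5,r),z,s)[:2])
        L=np.array(L); q=np.polyfit(L[:,0],L[:,1],1); print('plate edge yaw',np.degrees(np.arctan(q[0])),np.polyval(q,.575))
# flange
k=big((np.ptp(c,axis=2)<60)&((c[:,:,2]-c[:,:,0])<8),(10,155,70,215)); print(len(k),cv2.boundingRect(k))
P=np.array([onz('wrist',p,.006,s) for p in k]).astype('float32'); print('flange',cv2.fitEllipse(P[:,:2]*1000))
print('hubtop',onz('wrist',(29,187),.026,s))
print('tab',onz('wrist',(318,207),.07,s)); print('gripL',onz('wrist',(527,138),.32,s))
E
```

```text
Traceback (most recent call last):
cv2.error: OpenCV(4.12.0) /io/opencv/modules/imgproc/src/shapedescr.cpp:201: error: (-215:Assertion failed) count >= 0 && (depth == CV_32F || depth == CV_32S) in function 'minEnclosingCircle'
```

```bash
cat > m.py <<'E'
from h import *
v=np.load('w1.npy'); s=dict(eef_pos=v[:3],tcp_rot=v[3:])
im=cv2.imread('pics/w1.png'); c=im.astype(int)
def big(m,box):
    x0,y0,x1,y1=box; n,l,st,ce=cv2.connectedComponentsWithStats(m[y0:y1,x0:x1].astype('uint8'))
    i=1+np.argmax(st[1:,4]); mm=(l==i).astype('uint8')
    k=max(cv2.findContours(mm,0,2)[0],key=cv2.contourArea); return k.reshape(-1,2)+[x0,y0]
def P(k,z): return np.array([onz('wrist',p,z,s)[:2]*1000 for p in k],dtype='float32')
k=big(c[:,:,2]-c[:,:,0]>35,(295,105,340,145)); print('core',cv2.fitEllipse(P(k,.052)))
print(im[126,345],im[126,300],im[90,282],im[185,35],im[185,28],im[225,35])
k=big((c.min(2)>135),(275,80,360,170)); print('wheel',cv2.fitEllipse(P(k,.052)),cv2.boundingRect(k.astype('int32')))
for side in(0,1):
    L=[]
    for r in range(92,165,6):
        seg=slice(265,292) if side==0 else slice(345,372)
        d=np.abs((c[r,1:]-c[r,:-1])).sum(1)[seg]; L.append(onz('wrist',(seg.start+np.argmax(d)+.5,r),.032,s)[:2])
    L=np.array(L); q=np.polyfit(L[:,0],L[:,1],1); print('plate edge yaw',np.degrees(np.arctan(q[0])),np.polyval(q,.575))
k=big((c[:,:,2]-c[:,:,0])<8,(10,155,70,215)); print(cv2.boundingRect(k.astype('int32')))
print('flange',cv2.fitEllipse(P(k,.006)))
print('hubtop',onz('wrist',(29,187),.026,s))
print('tab',onz('wrist',(318,207),.07,s)); print('gripL',onz('wrist',(527,138),.32,s))
E
python3 m.py
```

```text
core ((575.41259765625, -72.25067138671875), (32.26728057861328, 32.99704360961914), 64.90556335449219)
[153 174 184] [157 173 187] [137 149 145] [40 45 51] [103 109 110] [133 147 160]
wheel ((581.9537353515625, -68.79446411132812), (95.78718566894531, 112.7271499633789), 7.013146877288818) (275, 86, 82, 76)
plate edge yaw 7.207464040642663 -0.021678194756384217
plate edge yaw 7.486625128201219 -0.11943970635334832
(21, 171, 37, 29)
flange ((432.980712890625, 343.5120849609375), (35.260963439941406, 45.21565246582031), 157.66241455078125)
hubtop [0.43257784 0.34016454 0.026     ]
tab [ 0.46892136 -0.08657529  0.07      ]
gripL [ 0.56957345 -0.19838978  0.32      ]
```

Request:
send_rows(steps=[[0.008,-0.046,0.008,0,1],[0.016,-0.092,0.016,0,1],[0.024,-0.138,0.024,0,1],[0.032,-0.184,0.032,0,1],[0.041,-0.229,0.04,0,1],[0.034,-0.263,0.07,0,1],[0.028,-0.297,0.1,0,1],[0.022,-0.331,0.13,0,1],[0.016,-0.365,0.16,0,1],[0.012,-0.4,0.18,0,1],[0.01,-0.43,0.2,0,1],[0.01,-0.43,0.2,0,1]])

```text
time: 3.25
eef_pos: [0.4312, 0.3456, 0.1961]
tcp_rot: [0.998, 0.067, -0.003, 0.001]
contact_force: [0.1, -0.1, -0.1]
opening: 1.002
finger_force: 0.0
```

Request:
send_rows(steps=[[0,0,0,0,1],[0,0,0,0,1]])

```text
time: 3.45
eef_pos: [0.4343, 0.3443, 0.2012]
tcp_rot: [0.998, 0.065, 0.001, -0.0]
contact_force: [0.3, 1.1, 0.5]
opening: 1.0
finger_force: 0.0
```

```bash
python3 - <<'E'
from h import *
s,im=snap('wrist','w2'); np.save('w2.npy',np.r_[s['eef_pos'],s['tcp_rot']])
shifts([]); print(proj('wrist',(.434,.346,.026),s))
E
```

```text
tcp [0.4344 0.3444 0.2015] yaw 7.44 t 3.5
[313.61909711 223.4925276 ]
```

View pics/w2.png

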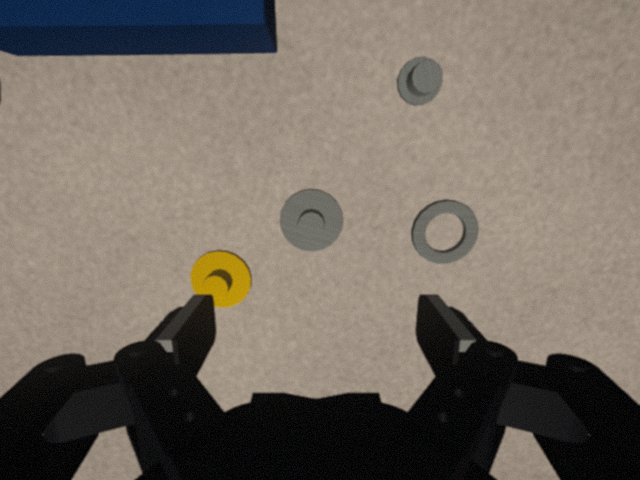

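The flange disc is at about (311,220), matching the prediction of (314,223), with the yellow decoy at lower left, the ring at the right and the small flange at upper right.

```bash
cat > m2.py <<'E'
from h import *
v=np.load('w2.npy'); s=dict(eef_pos=v[:3],tcp_rot=v[3:])
im=cv2.imread('pics/w2.png'); c=im.astype(int)
m=((c[:,:,2]-c[:,:,0])<8).astype('uint8')[180:260,270:355]
m=cv2.morphologyEx(m,cv2.MORPH_OPEN,np.ones((3,3),'uint8'))
k=max(cv2.findContours(m,0,2)[0],key=cv2.contourArea).reshape(-1,2)+[270,180]
e=cv2.fitEllipse(np.array([onz('wrist',p,.006,s)[:2]*1000 for p in k],dtype='float32')); print(e)
shifts([(e[0][0]/1000,e[0][1]/1000,z) for z in (.1,.04,.019)])
E
python3 m2.py
```

```text
Traceback (most recent call last):
  File "m2.py", line 6, in <module>
    k=max(cv2.findContours(m,0,2)[0],key=cv2.contourArea).reshape(-1,2)+[270,180]
      ~~~^^^^^^^^^^^^^^^^^^^^^^^^^^^^^^^^^^^^^^^^^^^^^^^^
ValueError: max() iterable argument is empty
```

```bash
sed -i 's/^m=((c.*/print(im[230,295],im[210,335],im[215,311],im[260,330]); D=c[:,:,2]-c[:,:,0]; m=(D<12).astype("uint8")[180:260,270:355]; print(m.sum(), D[220,270:355:4])/; s/^m=cv2.*/m=cv2.medianBlur(m,5)/' m2.py; python3 m2.py
```

```text
[109 112 117] [105 113 111] [104 112 112] [131 149 162]
2758 [30 27 30 10  7  9  8 13  8  9  9  7 11 10  7  4 12  7 15 27 26 30]
((432.37139892578125, 348.4604187011719), (59.95235824584961, 61.486106872558594), 97.84357452392578)
tcp [0.4344 0.3444 0.2015] yaw 7.44 t 3.5
(0.43237139892578125, 0.3484604187011719, 0.1) [-0.0016 -0.0043  0.1015]
(0.43237139892578125, 0.3484604187011719, 0.04) [-0.0018 -0.0043  0.1615]
(0.43237139892578125, 0.3484604187011719, 0.019) [-0.0018 -0.0042  0.1825]
```

Request:
send_rows(steps=[[-0.001,-0.004,0.04,0,0.4],[-0.002,-0.004,0.08,0,0.2],[-0.002,-0.004,0.12,0,0.2],[-0.002,-0.004,0.15,0,0.2],[-0.002,-0.004,0.17,0,0.2],[-0.002,-0.004,0.182,0,0.2],[-0.002,-0.004,0.182,0,0.2],[-0.002,-0.004,0.182,0,-1],[-0.002,-0.004,0.182,0,-1],[-0.002,-0.004,0.182,0,-1],[-0.002,-0.004,0.182,0,-1],[-0.002,-0.004,0.182,0,-1]], squeeze=40)

```text
time: 4.7
eef_pos: [0.432, 0.3498, 0.0204]
tcp_rot: [0.998, 0.066, 0.002, -0.001]
contact_force: [-0.3, -2.6, 6.4]
opening: 0.282
finger_force: 39.7
```

Request:
send_rows(steps=[[0,0,0,0,-1],[0,0,0,0,-1]])

```text
time: 4.9
eef_pos: [0.432, 0.3498, 0.0204]
tcp_rot: [0.998, 0.066, 0.002, -0.001]
contact_force: [0.1, -1.2, 6.4]
opening: 0.284
finger_force: 39.7
```

Request:
send_rows(steps=[[0,0,-0.02,0,-1],[0,0,-0.06,0,-1],[0,0,-0.1,0,-1],[0.003,0.03,-0.14,0,-1],[0.006,0.07,-0.17,0,-1],[0.009,0.11,-0.18,0,-1],[0.011,0.155,-0.18,0,-1],[0.012,0.2,-0.18,0,-1],[0.013,0.245,-0.18,0,-1],[0.014,0.29,-0.18,0,-1],[0.015,0.335,-0.18,0,-1],[0.016,0.38,-0.18,0,-1]])

```text
time: 6.1
eef_pos: [0.4957, -0.0268, 0.1979]
tcp_rot: [0.998, 0.066, -0.0, -0.0]
contact_force: [0.4, 0.1, -2.7]
opening: 0.286
finger_force: 39.8
```

Request:
send_rows(steps=[[0.001,0.03,0,0,-1],[0.001,0.056,0,0,-1],[0.001,0.056,0,0,-1],[0.001,0.056,0,0,-1]])

```text
time: 6.5
eef_pos: [0.5041, -0.0807, 0.1977]
tcp_rot: [0.998, 0.065, -0.001, -0.001]
contact_force: [-0.8, 0.4, -2.7]
opening: 0.283
finger_force: 39.9
```

```bash
python3 - <<'E'
from h import *
s,im=snap('wrist','w3'); np.save('w3.npy',np.r_[s['eef_pos'],s['tcp_rot']])
print(s['opening'],s['finger_force'],proj('wrist',(.5754,-.0722,.052),s))
c=im.astype(int); m=(c[:,:,0]-c[:,:,2]>35).astype('uint8')
n,l,st,ce=cv2.connectedComponentsWithStats(m)
for i in range(1,n):
    if st[i,4]>60: print(st[i],ce[i],onz('wrist',ce[i],.052,s))
shifts([(.5754,-.0722,z) for z in (.12,.08,.0725)])
E
```

```text
0.28275386938088903 39.919302463531494 [316.77543593 142.90455512]
[  507     0   128   114 11266] [571.52006036  54.3084502 ] [ 0.66122953 -0.25033282  0.052     ]
[ 296  121   42   44 1442] [316.64216366 142.50554785] [ 0.57568813 -0.07205403  0.052     ]
[609 396  24  41 761] [621.60052562 414.80551905] [ 0.35819768 -0.40436622  0.052     ]
tcp [ 0.5041 -0.0801  0.1977] yaw 7.56 t 6.55
(0.5754, -0.0722, 0.12) [0.0718 0.0016 0.0776]
(0.5754, -0.0722, 0.08) [0.0719 0.0017 0.1176]
(0.5754, -0.0722, 0.0725) [0.0719 0.0017 0.1251]
```

View pics/w3.png

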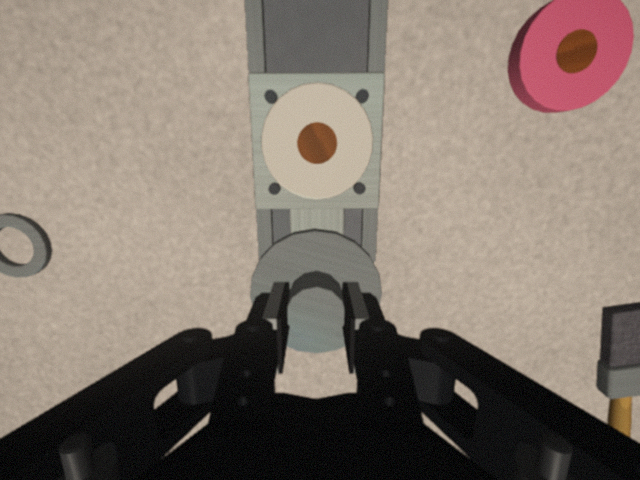

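The wheel is at (317,143), the held flange is centred at column 316 between the fingers, and the wheel position agrees with the earlier estimate to under 1 mm.

Request:
send_rows(steps=[[0.036,0.001,0.02,0,-1],[0.072,0.002,0.05,0,-1],[0.073,0.002,0.08,0,-1],[0.073,0.002,0.105,0,-1],[0.073,0.002,0.115,0,-1],[0.073,0.002,0.12,0,-1],[0.073,0.002,0.122,0,-1],[0.073,0.002,0.1235,0,-1],[0.073,0.002,0.1235,0,-1]])

```text
time: 7.45
eef_pos: [0.5781, -0.0734, 0.0762]
tcp_rot: [0.998, 0.066, 0.001, 0.0]
contact_force: [0.4, 0.3, -2.0]
opening: 0.283
finger_force: 39.9
```

```bash
python3 - <<'E'
from h import *
shifts([(.5757,-.0721,.0722)]); print(ctrl.get_state()['contact_force'])
E
```

```text
tcp [ 0.5781 -0.0734  0.0762] yaw 7.57 t 7.45
(0.5757, -0.0721, 0.0722) [-0.0022 -0.0016  0.004 ]
[ 0.40598601  0.34798833 -1.97329438]
```

Request:
send_rows(steps=[[-0.002,-0.002,0.001,0,-1],[-0.002,-0.002,0.002,0,-1],[-0.002,-0.002,0.003,0,-1],[-0.002,-0.002,0.004,0,-1],[-0.002,-0.002,0.004,0,-1],[-0.002,-0.002,0.004,0,-1]])

```text
time: 8.05
eef_pos: [0.5756, -0.0714, 0.0724]
tcp_rot: [0.998, 0.066, 0.0, -0.0]
contact_force: [-3.6, 1.1, 5.8]
opening: 0.279
finger_force: 40.7
```

Request:
send_rows(steps=[[0,0,0,0,-0.3],[0,0,0,0,-0.2],[0,0,0,0,0],[0,0,0,0,0.2],[0,0,-0.01,0,0.2],[0,0,-0.03,0,0.2],[0,0,-0.07,0,0.2],[-0.02,0,-0.11,0,0.2],[-0.06,0,-0.13,0,0.2],[-0.09,0,-0.13,0,0.2],[-0.09,0,-0.13,0,0],[-0.09,0,-0.13,0,-1]])

```text
time: 9.25
eef_pos: [0.4859, -0.0834, 0.2017]
tcp_rot: [0.998, 0.066, 0.001, 0.0]
contact_force: [1.8, 0.3, -0.6]
opening: 0.346
finger_force: 0.0
```

Request:
send_rows(steps=[[0,0,0,0,-1],[0,0,0,0,-1],[0,0,0,0,-1]])

```text
time: 9.55
eef_pos: [0.4864, -0.0832, 0.2005]
tcp_rot: [0.998, 0.066, -0.0, -0.0]
contact_force: [0.3, -0.5, -0.6]
opening: 0.003
finger_force: 0.0
```

```bash
python3 - <<'E'
from h import *
s,im=snap('wrist','w4'); np.save('w4.npy',np.r_[s['eef_pos'],s['tcp_rot']])
print(s['opening'],proj('wrist',(.5756,-.0721,.058),s),proj('wrist',(.5756,-.0721,.078),s))
shifts([(.44,-.09,.2)])
E
```

```text
0.0031119358605980986 [316.63093707 118.55196899] [316.72237012 116.21831625]
tcp [ 0.4863 -0.0832  0.2005] yaw 7.59 t 9.6
(0.44, -0.09, 0.2) [-0.0467  0.0006  0.0005]
```

View pics/w4.png

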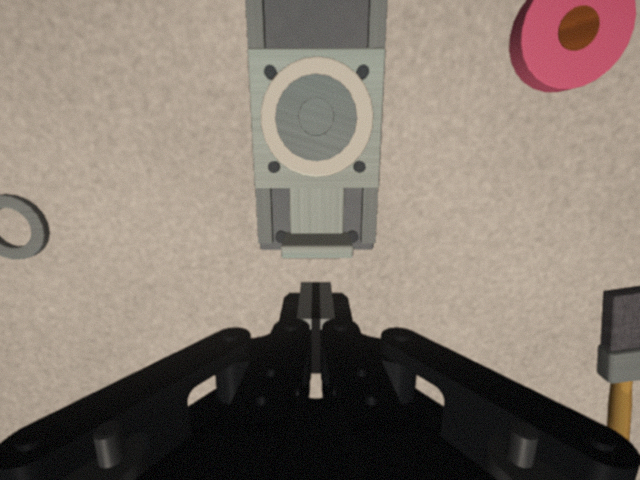

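The flange lies hub up and centred on the wheel: hub at (316,117), disc columns 275–357, wheel columns 262–372. Next, the tab, with a quarter turn of the tool so the camera keeps clear of the press head.

Request:
send_rows(steps=[[-0.02,0,0,-8,-1],[-0.046,0,0,-16,-1],[-0.046,0,0,-24,-1],[-0.046,0,0,-32,-1],[-0.046,0,0,-40,-1],[-0.046,0,0,-48,-1],[-0.046,0,0.02,-56,-1],[-0.046,0,0.05,-64,-1],[-0.046,0,0.08,-72,-1],[-0.046,0,0.1,-80,-1],[-0.046,0,0.12,-88,-1],[-0.046,0,0.147,-90,-1]])

```text
time: 10.8
eef_pos: [0.4413, -0.0897, 0.0536]
tcp_rot: [0.658, 0.753, 0.0, 0.001]
contact_force: [0.2, 0.1, -0.2]
opening: 0.004
finger_force: 0.0
```

Request:
send_rows(steps=[[0,0,0,0,-1],[0,0,0,0,-1]])

```text
time: 11.0
eef_pos: [0.4402, -0.0892, 0.0537]
tcp_rot: [0.659, 0.752, -0.0, -0.001]
contact_force: [0.3, -0.3, 0.8]
opening: 0.002
finger_force: 0.0
```

```bash
python3 - <<'E'
from h import *
u=np.array([.9917,.1288,0]); t=np.array([.4665,-.0863,.053])
shifts([t-.03*u,t-.01*u,t,t+.11*u]); print(ctrl.get_state()['contact_force'],ctrl.get_state()['qpos'])
E
```

```text
tcp [ 0.4402 -0.0892  0.0537] yaw 97.53 t 11.0
[ 0.436749 -0.090164  0.053   ] [-0.0005 -0.0035  0.0007]
[ 0.456583 -0.087588  0.053   ] [-0.0005  0.0165  0.0007]
[ 0.4665 -0.0863  0.053 ] [-0.0005  0.0265  0.0007]
[ 0.575587 -0.072132  0.053   ] [-0.0008  0.1365  0.0005]
[ 0.27631011 -0.33131613  0.84473028] [-4.26581186e-01  3.73298720e-02  2.24151992e+00  3.33470011e-05
  8.64212280e-01 -5.57976039e-01]
```

Request:
send_rows(steps=[[0,0.005,0,0,-1],[0,0.009,0,0,-1],[0,0.012,0,0,-1],[0,0.015,0,0,-1],[0,0.018,0,0,-1],[0,0.021,0,0,-1],[0,0.025,0,0,-1],[0,0.029,0,0,-1],[0,0.034,0,0,-1],[0,0.039,0,0,-1],[0,0.045,0,0,-1],[0,0.051,0,0,-1]])

```text
time: 12.2
eef_pos: [0.4912, -0.0825, 0.0537]
tcp_rot: [0.659, 0.752, -0.0, -0.0]
contact_force: [-3.7, -0.7, 3.3]
opening: 0.002
finger_force: 1.9
```

Request:
send_rows(steps=[[0,0.006,0,0,-1],[0,0.012,0,0,-1],[0,0.018,0,0,-1],[0,0.024,0,0,-1],[0,0.03,0,0,-1],[0,0.036,0,0,-1],[0,0.042,0,0,-1],[0,0.048,0,0,-1],[0,0.054,0,0,-1],[0,0.06,0,0,-1],[0,0.064,0,0,-1],[0,0.068,0,0,-1]])

```text
time: 13.4
eef_pos: [0.5584, -0.0735, 0.0537]
tcp_rot: [0.659, 0.752, -0.0, -0.0]
contact_force: [-4.9, 1.2, 1.9]
opening: 0.001
finger_force: 1.8
```

```bash
python3 - <<'E'
from h import *
u=np.array([.9917,.1288,0]); t=np.array([.4665,-.0863,.053])
shifts([t,t+.12*u]); print(ctrl.get_state()['contact_force'])
E
```

```text
tcp [ 0.5584 -0.0735  0.0537] yaw 97.57 t 13.4
[ 0.4665 -0.0863  0.053 ] [-0.0006 -0.0928  0.0007]
[ 0.585504 -0.070844  0.053   ] [-0.0009  0.0272  0.0007]
[-4.8559674   1.15066954  1.93452428]
```

Request:
send_rows(steps=[[0,0.003,0,0,-1],[0,0.006,0,0,-1],[0,0.009,0,0,-1],[0,0.011,0,0,-1],[0,0.013,0,0,-1],[0,0.014,0,0,-1]])

```text
time: 14.0
eef_pos: [0.5709, -0.0718, 0.0536]
tcp_rot: [0.659, 0.752, -0.001, -0.002]
contact_force: [-9.9, 0.9, 5.1]
opening: -0.001
finger_force: 4.7
```

Request:
send_rows(steps=[[0,0.001,0,0,-1],[0,0.002,0,0,-1],[0,0.003,0,0,-1],[0,0.004,0,0,-1]])

```text
time: 14.4
eef_pos: [0.571, -0.0718, 0.0537]
tcp_rot: [0.658, 0.753, -0.005, -0.006]
contact_force: [-22.7, -1.6, 15.5]
opening: 0.0
finger_force: 11.4
```

Request:
send_rows(steps=[[0,-0.01,0,0,-1],[0,-0.04,0,0,-1],[0,-0.045,-0.03,0,-1],[0,-0.045,-0.07,0,-1],[0,-0.045,-0.12,0,-1],[0,-0.045,-0.17,0,-1],[0,-0.045,-0.22,0,-1],[0,-0.045,-0.27,8,-1],[0,-0.045,-0.32,16,-1],[-0.02,-0.04,-0.346,24,-1],[-0.06,-0.035,-0.346,32,-1],[-0.1,-0.03,-0.346,40,-1]])

```text
time: 15.6
eef_pos: [0.5611, -0.1759, 0.4032]
tcp_rot: [0.878, 0.48, 0.003, 0.004]
contact_force: [0.2, -0.2, -0.6]
opening: -0.0
finger_force: 0.0
```

```bash
python3 - <<'E'
from h import *
s,im=snap('side','s2'); s2,im2=snap('scene','c2')
cv2.imwrite('pics/both.png',np.hstack([cv2.resize(im[130:300,170:380],None,fx=1.9,fy=1.9),cv2.resize(im2[170:340,170:380],None,fx=1.9,fy=1.9)])[:,:,::-1])
shifts([(.5753,-.2485,.36)])
E
```

```text
tcp [ 0.5607 -0.1789  0.3998] yaw 57.2 t 15.7
(0.5753, -0.2485, 0.36) [-0.0505  0.0498  0.0401]
```

View pics/both.png

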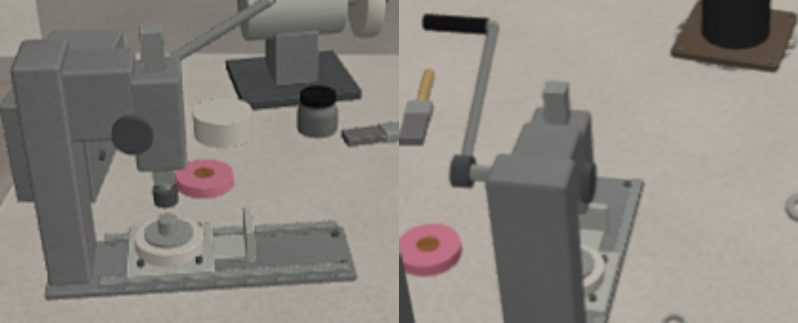

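The left half shows the carriage in with flange and wheel in place, the hub at (168,222) under the nose at (165,200).

```bash
python3 - <<'E'
from h import *
print(proj('side',(.6946,-.0566,.078)),proj('side',(.6946,-.0566,.102)))
im=cv2.imread('pics/s2.png').astype(int)
print('hub top est',onz('side',(170+168/1.9,130+219/1.9),.078))
w=(im.min(2)>130)&(im[:,:,2]-im[:,:,0]>15); 
m=w[235:275,235:285].astype('uint8'); n,l,st,ce=cv2.connectedComponentsWithStats(m); print(st[1:][st[1:,4]>30]+[235,235,0,0,0])
for p in [(.6946-.0446,-.0566-.006,.045),(.6946+.0446,-.0566+.006,.045)]: print(proj('side',p))
E
```

```text
[257.13537057 244.14825554] [256.40076138 235.81409842]
hub top est [ 0.69072375 -0.05169699  0.078     ]
[[235 235  50  33 454]]
[276.24022998 254.24705187]
[239.90738962 256.36697294]
```

Request:
send_rows(steps=[[-0.025,0.025,0,8,-1],[-0.05,0.05,0,16,-1],[-0.0505,0.05,0,24,-1],[-0.0505,0.05,0,32,-1],[-0.0505,0.05,0.02,40,-1],[-0.0505,0.05,0.04,48,-1],[-0.0505,0.05,0.04,49.7,-1],[-0.0505,0.05,0.04,49.7,-1]])

```text
time: 16.5
eef_pos: [0.5749, -0.2437, 0.3601]
tcp_rot: [0.998, 0.07, 0.0, 0.0]
contact_force: [-0.6, 0.3, 0.4]
opening: 0.001
finger_force: 0.0
```

```bash
cat > lev.py <<'E'
from h import *
import sys
u=np.array([.9917,.1288,0]);n=np.array([-.1288,.9917,0]);O=np.array([.6946,-.0566,0])
def tcp(deg,over=0.):
    a=np.radians(deg); return (O+(.03-.2*np.cos(a))*u-.175*n+np.array([0,0,.22+.2*np.sin(a)+.019-over])).round(4)
shifts([tuple(tcp(d)) for d in map(float,sys.argv[1:])]); s=ctrl.get_state(); print(s['contact_force'],s['qpos'].round(2))
E
python3 lev.py 32 30 27 24 21 18 15 12 9 6 3 0
```

```text
tcp [ 0.5749 -0.2437  0.3601] yaw 8.02 t 16.5
(np.float64(0.5787), np.float64(-0.2481), np.float64(0.345)) [0.0032 0.0049 0.0151]
(np.float64(0.5751), np.float64(-0.2486), np.float64(0.339)) [-0.0005  0.0049  0.0211]
(np.float64(0.5702), np.float64(-0.2492), np.float64(0.3298)) [-0.0054  0.0048  0.0303]
(np.float64(0.5657), np.float64(-0.2498), np.float64(0.3203)) [-0.01    0.0047  0.0398]
(np.float64(0.5617), np.float64(-0.2503), np.float64(0.3107)) [-0.014   0.0047  0.0494]
(np.float64(0.5583), np.float64(-0.2508), np.float64(0.3008)) [-0.0174  0.0047  0.0593]
(np.float64(0.5553), np.float64(-0.2512), np.float64(0.2908)) [-0.0205  0.0047  0.0693]
(np.float64(0.5529), np.float64(-0.2515), np.float64(0.2806)) [-0.0229  0.0046  0.0795]
(np.float64(0.551), np.float64(-0.2517), np.float64(0.2703)) [-0.0248  0.0045  0.0898]
(np.float64(0.5496), np.float64(-0.2519), np.float64(0.2599)) [-0.0262  0.0045  0.1002]
(np.float64(0.5488), np.float64(-0.252), np.float64(0.2495)) [-0.0271  0.0045  0.1106]
(np.float64(0.5486), np.float64(-0.252), np.float64(0.239)) [-0.0273  0.0045  0.1211]
[-0.57633699  0.27862771  0.35287845] [-0.56  0.11  1.56  0.    1.47  0.87]
```

Request:
send_rows(steps=[[0.002,0.005,0.012,0,-1],[0,0.005,0.018,0,-1],[-0.001,0.005,0.022,0,-1],[-0.005,0.005,0.03,0,-1],[-0.01,0.005,0.04,0,-1],[-0.014,0.005,0.049,0,-1],[-0.017,0.005,0.059,0,-1],[-0.02,0.005,0.069,0,-1],[-0.023,0.005,0.079,0,-1],[-0.025,0.005,0.09,0,-1],[-0.026,0.005,0.1,0,-1],[-0.027,0.005,0.11,0,-1]])

```text
time: 17.7
eef_pos: [0.5476, -0.2535, 0.2523]
tcp_rot: [0.998, 0.069, -0.001, 0.001]
contact_force: [-6.8, 0.3, 8.3]
opening: 0.006
finger_force: 4.2
```

```bash
python3 lev.py 0 -3 -6 -9 -12 -15 -18 -20 -22 -23 -24
```

```text
tcp [ 0.5476 -0.2535  0.2523] yaw 7.91 t 17.7
(np.float64(0.5486), np.float64(-0.252), np.float64(0.239)) [ 0.0012 -0.0014  0.0133]
(np.float64(0.5488), np.float64(-0.252), np.float64(0.2285)) [ 0.0014 -0.0014  0.0238]
(np.float64(0.5496), np.float64(-0.2519), np.float64(0.2181)) [ 0.0022 -0.0014  0.0342]
(np.float64(0.551), np.float64(-0.2517), np.float64(0.2077)) [ 0.0036 -0.0014  0.0446]
(np.float64(0.5529), np.float64(-0.2515), np.float64(0.1974)) [ 0.0056 -0.0014  0.0549]
(np.float64(0.5553), np.float64(-0.2512), np.float64(0.1872)) [ 0.008  -0.0014  0.0651]
(np.float64(0.5583), np.float64(-0.2508), np.float64(0.1772)) [ 0.0111 -0.0014  0.0751]
(np.float64(0.5605), np.float64(-0.2505), np.float64(0.1706)) [ 0.0133 -0.0014  0.0817]
(np.float64(0.563), np.float64(-0.2502), np.float64(0.1641)) [ 0.0158 -0.0014  0.0882]
(np.float64(0.5643), np.float64(-0.25), np.float64(0.1609)) [ 0.0171 -0.0014  0.0914]
(np.float64(0.5657), np.float64(-0.2498), np.float64(0.1577)) [ 0.0186 -0.0014  0.0946]
[-6.80385381  0.2562895   8.31660737] [-0.6   0.12  1.75 -0.    1.27  0.83]
```

Request:
send_rows(steps=[[0,0,0.011,0,-1],[0.001,0,0.022,0,-1],[0.001,0,0.032,0,-1],[0.003,0,0.042,0,-1],[0.005,0,0.052,0,-1],[0.007,0,0.062,0,-1],[0.01,0,0.072,0,-1],[0.013,0,0.08,0,-1],[0.015,0,0.086,0,-1],[0.017,0,0.089,0,-1],[0.018,0,0.092,0,-1],[0.018,0,0.092,0,-1]])

```text
time: 18.9
eef_pos: [0.5659, -0.2514, 0.1604]
tcp_rot: [0.998, 0.069, -0.001, 0.001]
contact_force: [-7.2, -0.1, 9.9]
opening: 0.0
finger_force: 5.1
```

```bash
python3 lev.py -22 -24
```

```text
tcp [ 0.5659 -0.2514  0.1604] yaw 7.93 t 18.9
(np.float64(0.563), np.float64(-0.2502), np.float64(0.1641)) [-0.0027 -0.0016 -0.0037]
(np.float64(0.5657), np.float64(-0.2498), np.float64(0.1577)) [ 0.     -0.0016  0.0027]
[-7.1916034  -0.12254198  9.86182045] [-0.58  0.24  1.78 -0.    1.12  0.85]
```

Ease down until the stop shows in the force.

Request:
send_rows(steps=[[0,0,0.002,0,-1],[0,0,0.003,0,-1],[0,0,0.003,0,-1]])

```text
time: 19.2
eef_pos: [0.5666, -0.2513, 0.1583]
tcp_rot: [0.998, 0.069, 0.0, 0.001]
contact_force: [-5.7, 0.6, 10.7]
opening: 0.001
finger_force: 5.4
```

Request:
send_rows(steps=[[0,0,0.001,0,-1],[0,0,0.002,0,-1],[0,0,0.002,0,-1]])

```text
time: 19.5
eef_pos: [0.5672, -0.2512, 0.1567]
tcp_rot: [0.998, 0.069, 0.001, 0.002]
contact_force: [-4.2, 0.7, 11.9]
opening: -0.003
finger_force: 5.7
```

Request:
send_rows(steps=[[0,0,0.002,0,-1],[0,0,0.003,0,-1],[0,0,0.003,0,-1]])

```text
time: 19.8
eef_pos: [0.5675, -0.2512, 0.1558]
tcp_rot: [0.998, 0.069, 0.001, 0.002]
contact_force: [-6.8, 3.3, 16.4]
opening: -0.001
finger_force: 8.8
```

Request:
send_rows(steps=[[0,0,0.001,0,-1],[0,0,0.002,0,-1],[0,0,0.002,0,-1]])

```text
time: 20.1
eef_pos: [0.5677, -0.2513, 0.1555]
tcp_rot: [0.998, 0.069, 0.001, 0.002]
contact_force: [-9.5, 3.5, 23.4]
opening: 0.003
finger_force: 11.7
```

Request:
send_rows(steps=[[0,0,0,0,-1],[0,0,0,0,-1],[0,0,0,0,-1],[0,0,0,0,-1],[0,0,0,0,-1],[0,0,0,0,-1],[0,0,0,0,-1],[0,0,0,0,-1],[0,0,0,0,-1],[0,0,0,0,-1],[0,0,0,0,-1],[0,0,0,0,-1]])

```text
time: 21.3
eef_pos: [0.5677, -0.2513, 0.1555]
tcp_rot: [0.998, 0.069, 0.001, 0.002]
contact_force: [-9.2, 4.2, 23.1]
opening: 0.0
finger_force: 11.6
```

```bash
python3 - <<'E'
from h import *
s,im=snap('side','s3'); cv2.imwrite('pics/s3c.png',cv2.resize(im[90:300,170:380],None,fx=2,fy=2)[:,:,::-1])
a=np.radians(np.arange(-24,33,1.5))
print(np.c_[np.degrees(a),-1000*.2*(np.cos(a)-np.cos(a[0])),-1000*.2*(np.sin(a)-np.sin(a[0]))].round(1).tolist())
E
```

```text
[[-24.0, -0.0, -0.0], [-22.5, -2.1, -4.8], [-21.0, -4.0, -9.7], [-19.5, -5.8, -14.6], [-18.0, -7.5, -19.5], [-16.5, -9.1, -24.5], [-15.0, -10.5, -29.6], [-13.5, -11.8, -34.7], [-12.0, -12.9, -39.8], [-10.5, -13.9, -44.9], [-9.0, -14.8, -50.1], [-7.5, -15.6, -55.2], [-6.0, -16.2, -60.4], [-4.5, -16.7, -65.7], [-3.0, -17.0, -70.9], [-1.5, -17.2, -76.1], [0.0, -17.3, -81.3], [1.5, -17.2, -86.6], [3.0, -17.0, -91.8], [4.5, -16.7, -97.0], [6.0, -16.2, -102.3], [7.5, -15.6, -107.5], [9.0, -14.8, -112.6], [10.5, -13.9, -117.8], [12.0, -12.9, -122.9], [13.5, -11.8, -128.0], [15.0, -10.5, -133.1], [16.5, -9.1, -138.2], [18.0, -7.5, -143.2], [19.5, -5.8, -148.1], [21.0, -4.0, -153.0], [22.5, -2.1, -157.9], [24.0, -0.0, -162.7], [25.5, 2.2, -167.4], [27.0, 4.5, -172.1], [28.5, 6.9, -176.8], [30.0, 9.5, -181.3], [31.5, 12.2, -185.8]]
```

View pics/s3c.png

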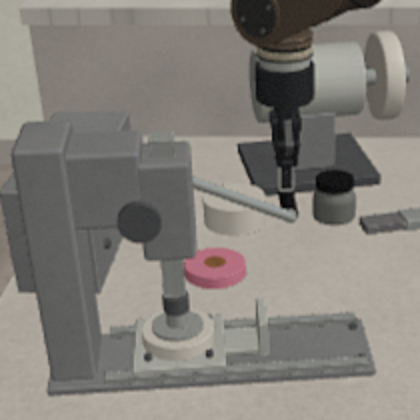

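The lever is down and the nose at (175,305) bears on the hub, with wheel and flange in place. Now the lever goes slowly up.

Request:
send_rows(steps=[[-0.002,0,-0.005,0,-1],[-0.004,0,-0.01,0,-1],[-0.006,0,-0.015,0,-1],[-0.0075,0,-0.0195,0,-1],[-0.009,0,-0.0245,0,-1],[-0.0105,0,-0.0295,0,-1],[-0.012,0,-0.0345,0,-1],[-0.013,0,-0.04,0,-1],[-0.014,0,-0.045,0,-1],[-0.015,0,-0.05,0,-1],[-0.0155,0,-0.055,0,-1],[-0.016,0,-0.0605,0,-1]])

```text
time: 22.55
eef_pos: [0.5542, -0.253, 0.2133]
tcp_rot: [0.998, 0.069, 0.006, 0.002]
contact_force: [5.8, 2.6, 8.2]
opening: -0.001
finger_force: 4.0
```

Request:
send_rows(steps=[[-0.0005,0,-0.005,0,-1],[-0.001,0,-0.0105,0,-1],[-0.001,0,-0.0155,0,-1],[-0.001,0,-0.021,0,-1],[-0.001,0,-0.026,0,-1],[-0.001,0,-0.0315,0,-1],[-0.0005,0,-0.0365,0,-1],[0,0,-0.042,0,-1],[0.0005,0,-0.047,0,-1],[0.001,0,-0.052,0,-1],[0.0025,0,-0.0575,0,-1],[0.0035,0,-0.0625,0,-1]])

```text
time: 23.75
eef_pos: [0.5562, -0.2526, 0.2745]
tcp_rot: [0.998, 0.069, 0.004, 0.002]
contact_force: [1.7, -0.4, 5.0]
opening: -0.005
finger_force: 2.6
```

```bash
python3 lev.py 12 15 30
```

```text
tcp [ 0.5562 -0.2526  0.2745] yaw 7.9 t 23.75
(np.float64(0.5529), np.float64(-0.2515), np.float64(0.2806)) [-0.0031 -0.0015 -0.0062]
(np.float64(0.5553), np.float64(-0.2512), np.float64(0.2908)) [-0.0006 -0.0014 -0.0164]
(np.float64(0.5751), np.float64(-0.2486), np.float64(0.339)) [ 0.0197 -0.001  -0.0644]
[ 1.71290686 -0.39707839  5.01721288] [-0.59  0.12  1.71  0.    1.31  0.84]
```

Request:
send_rows(steps=[[-0.001,0,-0.005,0,-1],[-0.001,0,-0.01,0,-1],[0,0,-0.015,0,-1],[0.001,0,-0.02,0,-1],[0.002,0,-0.025,0,-1],[0.004,0,-0.03,0,-1],[0.006,0,-0.035,0,-1],[0.008,0,-0.04,0,-1],[0.01,0,-0.044,0,-1],[0.012,0,-0.048,0,-1],[0.014,0,-0.052,0,-1],[0.016,0,-0.055,0,-1]])

```text
time: 24.95
eef_pos: [0.5695, -0.2498, 0.3262]
tcp_rot: [0.998, 0.069, -0.001, 0.0]
contact_force: [-1.1, -2.3, 4.0]
opening: -0.001
finger_force: 2.7
```

Request:
send_rows(steps=[[0.001,0,-0.002,0,-1],[0.002,0,-0.004,0,-1],[0.003,0,-0.006,0,-1],[0.003,0,-0.008,0,-1],[0.003,0,-0.01,0,-1],[0.003,0,-0.012,0,-1],[0.003,0,-0.014,0,-1],[0.003,0,-0.016,0,-1]])

```text
time: 25.75
eef_pos: [0.5718, -0.2486, 0.3404]
tcp_rot: [0.998, 0.069, -0.002, -0.001]
contact_force: [0.3, -0.1, -0.3]
opening: 0.002
finger_force: 0.0
```

Contact ended at the rest height (about 0.339). I'll rise clear and check.

Request:
send_rows(steps=[[0,0,-0.01,0,-1],[0,0,-0.03,0,-1],[0,0,-0.06,0,-1],[-0.02,0.02,-0.09,0,-1],[-0.06,0.05,-0.09,0,-1],[-0.09,0.08,-0.09,0,-1],[-0.09,0.08,-0.09,0,-1]])

```text
time: 26.45
eef_pos: [0.4916, -0.3439, 0.4318]
tcp_rot: [0.998, 0.066, -0.001, 0.0]
contact_force: [1.0, 1.1, -0.4]
opening: -0.004
finger_force: 0.0
```

```bash
python3 - <<'E'
from h import *
s,im=snap('side','s4'); cv2.imwrite('pics/s4c.png',cv2.resize(im[90:300,170:380],None,fx=2,fy=2)[:,:,::-1])
a=cv2.imread('pics/side0.png').astype(int);b=cv2.imread('pics/s4.png').astype(int)
d=np.abs(a-b).sum(2); print('grip',d[105:140,290:325].mean(),'objs',d[330:420,280:400].mean())
E
```

```text
grip 12.257142857142858 objs 21.56564814814815
```

View pics/s4c.png

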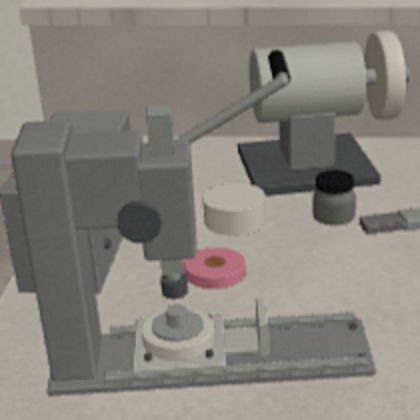

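The lever is back at rest with its grip at (280,70). The flange at (178,320) is centred on the wheel, and the carriage is in.

```bash
python3 -c "
from plant import ctrl
print(ctrl.sign_off())"
```

```text
the job is handed in; nothing more can be done
None
```

The job is handed in at about 26.5 s of the 67 s allowed: the larger flange lies hub up and centred on the wheel, the carriage is fully in, and the lever was pulled to its stop, held for over a second and eased back to rest.

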